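# Hang the tool bin on the bench slat bar

### The job

Hang the small steel tool bin on the slat bar of the bench stand: tip its front up so that the upright lip of its rear hook goes into the groove, then swing it down under control (never let it drop) until it hangs level from the bar, square to it with its back against the bar's face, and let go. The bar is clamped at an unknown height, so feel for it gently: neither the stand nor its bar may be pushed hard (30 N is the limit). Leave the bottle, the pot and the lamp where they are.

Things in the scene. Friction and masses are not known exactly. Their poses are not given: they have to be found in the camera images.
- stand: Fixed bench stand carrying one aluminium slat bar, 260 mm long. Origin: on the bench straight below the middle of the bar's front face. x points level INTO the bar (front face at x = 0, approached from -x), y along the bar, z up. The bar is clamped, unyielding, at a height that is NOT measured: its ledge height h is anywhere from 135 to 171 mm. Nothing stands in front of the face.
- bar_lowest (a point): Stand x 0, y 0, z 135 mm: where the middle of the ledge's front edge would be with the bar at its lowest. Bar section, heights above the true ledge: lower front slat (x 0 to 5 mm) -40 to 0, its top edge is the ledge; open groove mouth 0 to 16; upper front slat (x 0 to 5) 16 to 38; hollow behind them x 5 to 25, -12 to 32; flat closed top at 38, x 0 to 29; ends open. Axes as the stand's.
- post_top (a point): Top of the post at stand x 35, y 90, z 224 mm; a like one at y -90, both behind the bar, x 29 to 41 mm. Steel foot behind the face too: x 4 to 129 mm, y -125 to 125, 12 mm high. In the bar's hollow, all along it, stands a sprung steel strip (anti-rattle), front at x 9 mm at rest; the lip must push it back as it enters: 0.5 N per mm, up to 11 mm. Axes as the stand's.
- bin: Loose open-topped bin of plain sheet steel, 0.17 to 0.29 kg, upright on the bench. Origin: centre of its underside; x points to its back (hook side), y across, z up. Outside 70 mm deep (x -35 to 35), 60 mm wide; side and rear walls 55 mm high, front 36; walls 2.5, floor 3. Take it across its 60 mm width by the side walls; a firm grip (45 N) does no harm.
- hook_root (a point): Bin x 35, y 0, z 51 mm: underside of the hook's neck at the rear face, mid width. Axes as the bin's. Hook, 50 mm wide in y: level neck x 35 to 46, z 51 to 55 mm, then upright lip x 42 to 46, z 51 to 73. Hung, this point lies at the front edge of the ledge (stand x within 2 mm of 0, height h), the neck rests on the ledge, the rear wall on the lower slat.
- lip_tip (a point): Bin x 44, y 0, z 73 mm: middle of the lip's top edge. The lip (22 mm) is taller than the 16 mm mouth and enters only tilted. About 50 degrees front up works: start with hook_root 28 mm in front of the face, 4 mm above h; ease in and up to 9 mm in front, 11 mm above; then turn down while easing both to 0 (at 25 degrees: 3 mm in front, 7 mm above). Axes as the bin's.
- solvent: Bystander: amber bottle, 60 mm across, 130 mm tall. Origin: centre of its underside.
- swabpot: Bystander: white ceramic pot, 76 mm across, 70 mm tall, behind the stand. Origin: centre of its underside.
- lamp: Bystander: small black inspection lamp on a foot, about 70 mm tall, 80 mm long. Origin: centre of its underside.
Mind the look-alikes: they are no part of the job. What is shaped like the bin but green or purple is not meant.

How it is judged:
On the way:
1. the hook's lip is inside the groove while the bin is tipped front up by 0.35 rad or more (angle between bin's own z axis and vertical above 0.35 rad and x of lip_tip in the frame of stand between 0.007 and 0.027 m and y of lip_tip in the frame of stand between -0.11 and 0.11 m and z of lip_tip in the frame of stand between 0.13 and 0.205 m), for 0.1 s.
At the end, for the whole second after the job is handed in: The bin hangs by its hook from the slat bar, released and at rest: hook root within 5 mm of the bar's face (4 mm past it) and at ledge height (131 to 175 mm up), within 110 mm of the bar's middle, level to 0.09 rad, square to the bar to 0.12 rad, carried by the bar (x of hook_root in the frame of stand between -0.005 and 0.004 m and y of hook_root in the frame of stand between -0.11 and 0.11 m and z of hook_root in the frame of stand between 0.131 and 0.175 m and angle between bin's own z axis and vertical below 0.09 rad and angle between the x axis of bin and the x axis of stand, either way round below 0.12 rad and contact force between bin and stand above 0.5 N and linear speed of bin below 0.02 m/s); the robot touches nothing.
It fails at once if the stand or its bar is pushed with more than 30 N by anything (contact force between stand and anything else above 30 N).
It fails at once if the bin, still tipped by more than 0.12 rad with its lip in the groove, turns faster than 3 rad/s (dropped) (x of lip_tip in the frame of stand between 0.007 and 0.03 m and angular speed of bin above 3 rad/s and angle between bin's own z axis and vertical above 0.12 rad).
It fails at once if the bottle, the pot or the lamp is moved by more than 20 mm (distance of any of solvent, swabpot, lamp from where it was at the start of the episode above 0.02 m).
It also fails if it takes over 72 s, if anything falls off the work surface, if the arm or the gripper's body presses on something with over 40 N, if the wrist force passes 120 N, or if a joint passes its speed limit or range.

### The arm

A 6-joint arm with a two-finger parallel gripper is mounted at the origin on the work surface. World frame = base frame: x ahead of the robot, y to its left, z up, the work surface at z = 0. Lengths are in m, angles in rad, forces in N, time in s.
With the tool pointing down it reaches from about 0.35 to 0.85 m from the base axis. Payload 8.1 kg.
Tool frame: the origin (TCP) lies at the very end of the fingers, on their centre line; the grasp point (between the pads) lies 19 mm behind it; z points along the fingers, y is the line along which they close (so a half turn about z gives the same grasp; the last joint's range is limited). The gripper opens to 93 mm and grips with 3 to 60 N. Pads are 15 mm wide; open, the fingers measure 128 mm over their backs; the gripper's body (75 mm by 188 mm) begins 65 mm behind the grasp point.
Start: joints at [1.147, 0.13, 1.488, -0, 1.523, -0.085], TCP at [0.199, 0.566, 0.219] pointing down, gripper open.
Joint ranges: [-2.96, 2.96], [-0.89, 2.26], [0.02, 2.5], [-1.34, 4.48], [0, 2.73], [-2.66, 2.66]. Speed limits (rad/s): [2.39, 2.39, 2.79, 3.14, 3.14, 3.14].

### API

Orientations are given as a rotation vector (axis times angle).
In Python, from rig import manip, grab_frame, calibration, workorder gives the robot as it stands. The module is installed in compiled form; this text tells all that it offers.
- The arm moves only by the shell command python3 -m handwheel 'ROWS'. ROWS is JSON, a list of rows, each an object of numbers: "dx", "dy", "dz": the shift along the tool's x, y, z in m; "rx", "ry", "rz": the turn, a rotation vector about the tool's x, y, z in degrees; "fingers": the opening, from 0 (shut) to 1 (fully open). A call has 1 to 20 rows; each row shifts and turns the commanded pose from where the row before left it, along the tool's axes as they then stand; what a row does not reach is not made up. A row lasts 1/8 s, in which the tool goes at most 62.5 mm and 10.7 degrees, less where a joint would pass 70% of its speed; a pose out of reach is approached as far as the arm can. A call with a gripper value outside its range is refused whole. The fingers move at their own pace and stop on an object; the grip force is fixed at half the most. Time passes only in rows, so rows that do not move let the fingers close. It gives the time, the measured TCP pose, the force, the opening and the grip force at its end, in the units of the state.
- manip.get_obs(): the state, without advancing time (a new reading comes with each control period).
- grab_frame(name): name is "side" or "top"; returns the picture (480x640x3 uint8, blue, green, red); there is no depth.
- calibration(name): a dict with "fx", "fy", "cx", "cy" (pixels), "distortion" ([k1, k2, p1, p2, k3] as OpenCV has them; the pictures are not rectified), "extrinsics" (4x4, takes a point from camera to world coordinates). Camera axes: x right, y down, z forward; pixel columns grow to the right and rows downward; lengths in m; the calibration is good to about 2 mm. A picture is of the moment at which its call begins. calibration takes no time and is no camera call.
- workorder.job_done(): hands the job in; it is judged then, once.
The state is a dict: "time_s": time; "joints": joint angles; "dq": joint speeds; "joint_torque": joint torques, N m; "position": TCP position; "ee_rot": TCP orientation; "force": force on the tool from outside, world axes, zero at the start; "ft_torque": the same for the moment, N m; "width": finger opening in m; "finger_force": force on a finger pad.
Only numpy, scipy, OpenCV 4.12 (cv2) and the standard library are available. Lean on these libraries where they do the work, as an engineer would, in place of code of your own. Each camera call takes 0.05 s, during which the arm holds its last target. There are 200 camera calls.

## Working session

There is one attempt and no reset: what is moved stays moved. The work goes in short steps, Python scripts to look and compute and a shell command to move; the robot and the scene stay as the last step left them, time stands still between calls to the robot, and variables do not carry over. Pictures are saved under pics/ and viewed, at most 10 in all, crops included, and the job is handed in when it is done.

```bash
mkdir -p pics; python3 - <<'E'
from rig import manip, grab_frame, calibration
import cv2,numpy as np
for n in("side","top"):
    cv2.imwrite(f"pics/{n}0.png",grab_frame(n)); c=calibration(n); print(n,c["fx"],c["fy"],c["cx"],c["cy"],c["distortion"]);print(np.round(c["extrinsics"],4))
o=manip.get_obs();print(o)
E
```

```text
side 445.4675876253113 445.4675876253113 326.18175851058754 233.3535824457118 [-0.10564901  0.          0.          0.          0.        ]
[[-0.9984 -0.0295  0.049   0.5397]
 [-0.0565  0.6409 -0.7655  0.8879]
 [-0.0089 -0.767  -0.6416  0.7692]
 [ 0.      0.      0.      1.    ]]
top 486.72721457869415 486.72721457869415 325.4155603146298 237.5623270760907 [-0.04725396  0.          0.          0.          0.        ]
[[ 0.0115 -0.9846  0.1745  0.4292]
 [-0.9995 -0.0163 -0.0261  0.132 ]
 [ 0.0285 -0.1741 -0.9843  1.2397]
 [ 0.      0.      0.      1.    ]]
{'time_s': 0.1, 'joints': array([ 1.14661912e+00,  1.31066660e-01,  1.48913674e+00,  1.81525525e-05,
        1.52301965e+00, -8.54212665e-02]), 'dq': array([ 2.10699809e-04, -1.62533073e-03, -2.19943878e-03, -7.68109916e-04,
        1.42748478e-04,  1.50786798e-05]), 'joint_torque': array([ 1.38950520e-03, -5.61338782e+01, -4.93096876e+01,  7.70312408e-02,
        2.91214942e-02, -2.66325424e-05]), 'position': array([0.19916482, 0.56544604, 0.21772217]), 'ee_rot': array([-5.29504902e-01, -3.09621232e+00,  2.47082569e-03]), 'force': array([-0.09328081, -0.18323517,  0.01790424]), 'ft_torque': array([-0.02747401,  0.01626088, -0.00323682]), 'finger_force': 0.0, 'width': 0.09288340981459574}
```

View pics/top0.png

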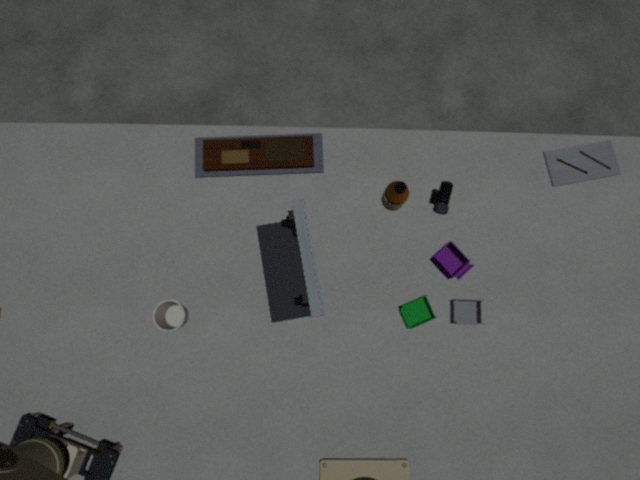

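View pics/side0.png

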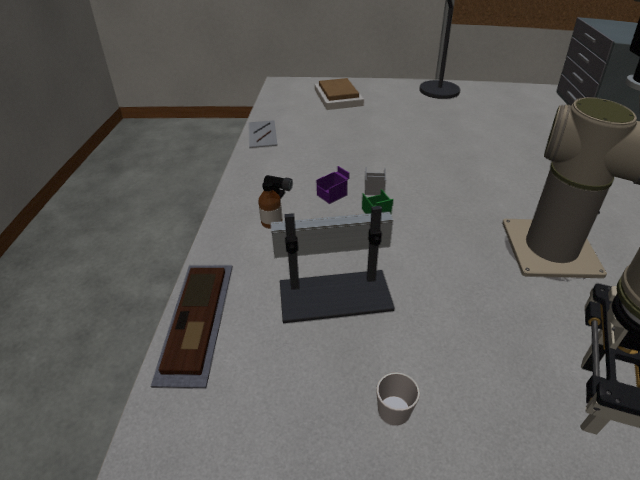

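The top view shows the steel bin at (466,312), the stand at (295,262) with its face to the right (-y world), the bottle at (397,194), the lamp at (442,198) and the pot at (170,316). In the side view the bin is at (375,182) and the bar runs from (272,235) to (391,230).

Look-alikes (top-view pixels): grey bin (466,312), green bin (416,312), purple bin (452,260), and a flat tray at (582,163). I choose the plain steel one at (466,312) and check it in a close crop.

```bash
python3 - <<'E'
import cv2,numpy as np
a=cv2.imread("pics/top0.png")[275:350,390:500];b=cv2.imread("pics/side0.png")[155:225,320:420]
t=cv2.imread("pics/top0.png")[190:330,250:340]
f=lambda i,h:cv2.convertScaleAbs(cv2.resize(i,(int(i.shape[1]*h/i.shape[0]),h),interpolation=cv2.INTER_CUBIC),alpha=1.7)
u=np.hstack([f(a,270),f(b,270)]);print(u.shape)
cv2.imwrite("pics/c0.png",u)
E
```

```text
(270, 781, 3)
```

View pics/c0.png

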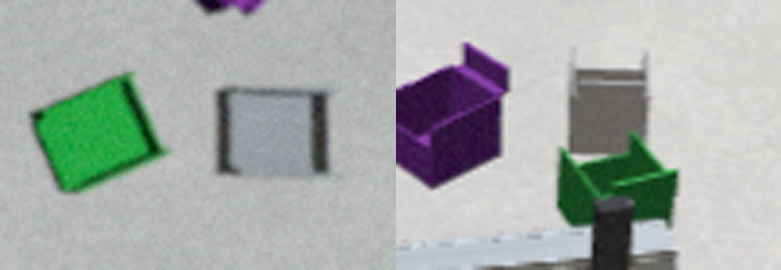

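```bash
python3 - <<'E'
import cv2,numpy as np
from rig import grab_frame
def avg(n): return np.mean([grab_frame(n).astype(float) for _ in range(6)],0).astype(np.uint8)
T,S=avg("top"),avg("side");cv2.imwrite("pics/T.png",T);cv2.imwrite("pics/S.png",S)
a=T[290:335,440:492];b=S[162:202,357:395]
f=lambda i,h:cv2.convertScaleAbs(cv2.resize(i,(int(i.shape[1]*h/i.shape[0]),h),interpolation=cv2.INTER_CUBIC),alpha=1.8)
u=np.hstack([f(a,380),f(b,380)]);print(u.shape)
cv2.imwrite("pics/c1.png",u)
E
```

```text
(380, 800, 3)
```

View pics/c1.png

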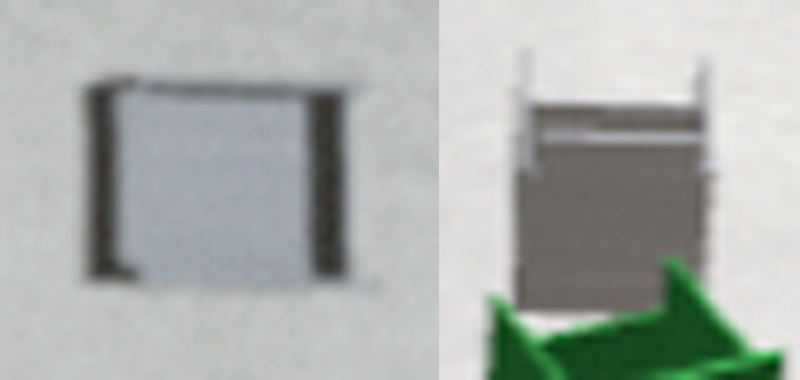

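```bash
cat > h.py <<'E'
import cv2,numpy as np
from rig import manip,grab_frame,calibration
def cam(n):
    c=calibration(n);K=np.array([[c["fx"],0,c["cx"]],[0,c["fy"],c["cy"]],[0,0,1.]]);return K,np.array(c["distortion"]),np.array(c["extrinsics"])
def ray(n,uv,z):
    K,D,E=cam(n);p=cv2.undistortPoints(np.array(uv,float).reshape(-1,1,2),K,D)[:,0]
    d=np.c_[p,np.ones(len(p))]@E[:3,:3].T;o=E[:3,3];return o+d*((z-o[2])/d[:,2])[:,None]
def proj(n,P):
    K,D,E=cam(n);M=np.linalg.inv(E);return cv2.projectPoints(np.array(P,float).reshape(-1,1,3),cv2.Rodrigues(M[:3,:3])[0],M[:3,3],K,D)[0][:,0]
E
python3 - <<'E'
from h import *
# bottom near edge in side crop: (515,308)-(700,310) scaled 9.5, offset crop (357,162), hstack offset 439
b=lambda x,y:((x-439)/9.5+357-.5,y/9.5+162-.5)
a=lambda x,y:(x/8.44+440-.5,y/8.44+290-.5)
P=ray("side",[b(515,308),b(700,310)],0);print("near bottom edge",P.round(4))
m=P.mean(0);print("width",np.linalg.norm(P[0]-P[1]))
for s in(1,-1): # s=1 back at +y
    c=m-np.array([0,.035,0])
    pts={}
    for nm,x,y,z in[("rear bot",35,30,0),("rear top",35,30,55),("lip foot",46,25,51),("lip top",46,25,73),("lipin top",42,25,73),("front bot",-35,30,0),("front top",-35,30,36),("side top front",-35,30,55),("rear inner floor",32.5,27,3),("front inner fl",-32.5,27,3)]:
        w=c+np.array([s*-y/1000,s*x/1000,z/1000])
        q1=proj("side",[w])[0];q2=proj("top",[w])[0]
        print(s,nm,"side crop",((q1+.5-[357,162])*9.5+[439,0]).round(),"top crop",((q2+.5-[440,290])*8.44).round())
E
```

```text
near bottom edge [[ 0.4936 -0.2199  0.    ]
 [ 0.435  -0.2216  0.    ]]
width 0.05863140341956125
1 rear bot side crop [702. 312.] top crop [ 92. 281.]
1 rear top side crop [715. 165.] top crop [145. 281.]
1 lip foot side crop [700. 195.] top crop [103. 263.]
1 lip top side crop [705. 135.] top crop [125. 262.]
1 lipin top side crop [704. 127.] top crop [139. 263.]
1 front bot side crop [693. 190.] top crop [320. 283.]
1 front top side crop [701.  97.] top crop [361. 282.]
1 side top front side crop [705.  46.] top crop [384. 282.]
1 rear inner floor side crop [693. 299.] top crop [102. 271.]
1 front inner fl side crop [685. 186.] top crop [315. 273.]
-1 rear bot side crop [511. 185.] top crop [313.  83.]
-1 rear top side crop [518.  42.] top crop [376.  74.]
-1 lip foot side crop [533.  35.] top crop [408.  92.]
-1 lip top side crop [536. -24.] top crop [436.  88.]
-1 lipin top side crop [536. -18.] top crop [422.  88.]
-1 front bot side crop [513. 306.] top crop [86. 81.]
-1 front top side crop [518. 211.] top crop [120.  75.]
-1 side top front side crop [521. 160.] top crop [139.  71.]
-1 rear inner floor side crop [520. 182.] top crop [308.  92.]
-1 front inner fl side crop [523. 294.] top crop [97. 90.]
```

The crop fits the back (hook) facing +y: lip top edge at crop row ~130 and front wall top at ~100. So the bin already faces the stand. Next I measure the stand.

```bash
python3 - <<'E'
import cv2,numpy as np
a=cv2.imread("pics/T.png")[190:335,245:335];b=cv2.imread("pics/S.png")[200:330,262:402]
a=cv2.resize(a,None,fx=4,fy=4,interpolation=cv2.INTER_CUBIC);b=cv2.resize(b,None,fx=3,fy=3,interpolation=cv2.INTER_CUBIC)
u=np.zeros((580,780,3),np.uint8);u[:580,:360]=a;u[:390,360:780]=b
cv2.imwrite("pics/c2.png",cv2.convertScaleAbs(u,alpha=1.8))
E
```

```text
(no output)
```

View pics/c2.png

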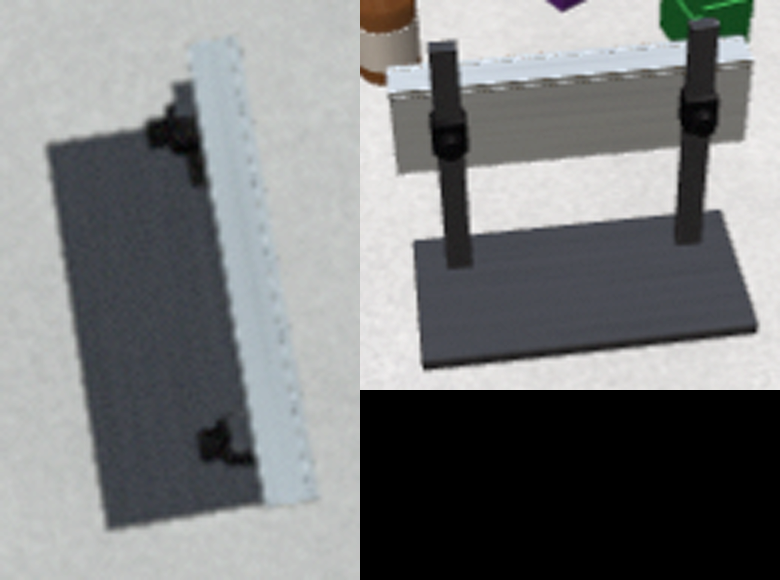

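```bash
python3 - <<'E'
from h import *
t=lambda x,y:(x/4+245-.4,y/4+190-.4)
s=lambda x,y:((x-360)/3+262-.3,y/3+200-.3)
def tri(a,b):
    r=[]
    for n,uv in(("top",a),("side",b)):
        o=cam(n)[2][:3,3];p=ray(n,[uv],0)[0];d=(p-o)/np.linalg.norm(p-o);r.append((o,d))
    A=np.c_[r[0][1],-r[1][1]];k=np.linalg.lstsq(A,r[1][0]-r[0][0],rcond=None)[0]
    p,q=r[0][0]+k[0]*r[0][1],r[1][0]+k[1]*r[1][1];return (p+q)/2,np.linalg.norm(p-q)
F=[tri(t(240,38),s(390,68)),tri(t(316,498),s(748,38))]
B=[tri(t(190,45),s(390,96)),tri(t(265,505),s(750,63))]
for p in F+B: print(p[0].round(4),round(p[1],4))
# foot top z=.012 rear edge x=129, y±125 ; front edge hidden
R=[ray("side",[s(423,361)],.012)[0],ray("side",[s(755,327)],.012)[0],ray("top",[t(49,145)],.012)[0],ray("top",[t(108,527)],.012)[0]]
print("foot rear",np.round(R,4))
ptop=ray("side",[s(442,43),s(703,24)],.224);print("post tops",ptop.round(4))
# bin centre from other view: top, side wall tops & rear bottom
a=lambda x,y:(x/8.44+440-.5,y/8.44+290-.5)
print("bin rear bottom top view",ray("top",[a(86,86),a(88,280)],0).round(4))
print("bystanders",ray("top",[(396,206),(442,200),(170,325)],0).round(3))
E
```

```text
[0.7037 0.1516 0.1783] 0.0009
[0.4483 0.1061 0.1794] 0.0025
[0.6997 0.1797 0.1758] 0.001
[0.4462 0.1332 0.1773] 0.0015
foot rear [[0.6749 0.2802 0.012 ]
 [0.4345 0.2368 0.012 ]
 [0.6744 0.2758 0.012 ]
 [0.4332 0.2307 0.012 ]]
post tops [[0.6596 0.1803 0.224 ]
 [0.4839 0.151  0.224 ]]
bin rear bottom top view [[ 0.4927 -0.2208  0.    ]
 [ 0.4346 -0.2197  0.    ]]
bystanders [[ 0.736 -0.086  0.   ]
 [ 0.755 -0.209  0.   ]
 [ 0.42   0.485  0.   ]]
```

Stand: face middle at about (0.576, 0.129), rotated 10.1° (stand x = world (-0.175, 0.985)), bar top about 0.178, so h is roughly 0.140. The bin's centre is about (0.464, -0.255), with its back toward +y. I go over there, high up.

```bash
python3 -m handwheel '[{"dz":-0.05,"fingers":0.85},{"dz":-0.05},{"dz":-0.05},{"rz":10},{"rz":10},{"rz":10},{"rz":10},{"rz":10},{"rz":10},{"rz":10},{"dx":-0.04,"dy":0.029},{"dx":-0.04,"dy":0.029},{"dx":-0.04,"dy":0.029},{"dx":-0.04,"dy":0.029},{"dx":-0.04,"dy":0.029},{"dx":-0.04,"dy":0.029},{"dx":-0.04,"dy":0.029},{"dx":-0.04,"dy":0.029}]' && python3 -m handwheel '[{"dx":-0.042},{"dx":-0.042},{"dx":-0.042},{"dx":-0.042},{"dx":-0.042},{"dx":-0.042},{"dx":-0.042,"dy":0.003},{"dx":-0.042,"dy":0.003},{"dx":-0.042,"dy":0.003},{"dx":-0.042,"dy":0.003},{"dx":-0.042,"dy":0.003},{"dx":-0.042,"dy":0.003},{"dx":-0.042},{"dx":-0.042},{"ry":9},{"ry":9},{"ry":9},{"ry":9},{"ry":9}]'
cat >> h.py <<'E'
from scipy.spatial.transform import Rotation as Ro
def pose():
    o=manip.get_obs();return np.array(o["position"]),Ro.from_rotvec(o["ee_rot"]),o
def delta(p,R):
    p0,R0,o=pose();return R0.inv().apply(np.array(p)-p0),(R0.inv()*R).as_rotvec(degrees=True)
def bot(az,lean): # tool y at azimuth az (deg); tool z tilted 'lean' toward +y side
    a=np.radians(az);y=np.array([np.cos(a),np.sin(a),0]);n=np.array([-np.sin(a),np.cos(a),0]);l=np.radians(lean)
    z=n*np.sin(l)-np.array([0,0,1])*np.cos(l);return Ro.from_matrix(np.c_[np.cross(y,z),y,z])
E
python3 - <<'E'
from h import *
p,R,o=pose();print(p.round(4),R.as_matrix().round(3),o["joints"].round(3),o["width"],o["time_s"])
C=np.array([.464,-.255]);R1=bot(0.5,45);n=R1.as_matrix()[:,2]
g=np.array([C[0],C[1]-.005,.037]);tcp=g+.019*n
print("tcp",tcp.round(4),"pre",delta(tcp-.12*n,R1))
E
```

```text
[0.1994 0.5659 0.2187] [[-0.943  0.332  0.   ]
 [ 0.332  0.943  0.   ]
 [ 0.     0.    -1.   ]] [ 1.147  0.13   1.488  0.     1.523 -0.085] 0.09273389207340028 0.7
tcp [ 0.4639 -0.2466  0.0236] pre (array([-0.54837149, -0.75818105,  0.11021617]), array([-27.4451333 ,  39.13271592,  66.26550503]))invalid input at $[0]: expected keys dx, dy, dz, rx, ry, rz, fingers
```

```bash
python3 -m handwheel '[{"dx":0,"dy":0,"dz":-0.05,"rx":0,"ry":0,"rz":0,"fingers":0.85},{"dx":0,"dy":0,"dz":-0.05,"rx":0,"ry":0,"rz":0,"fingers":0.85},{"dx":0,"dy":0,"dz":-0.05,"rx":0,"ry":0,"rz":0,"fingers":0.85},{"dx":0,"dy":0,"dz":0,"rx":0,"ry":0,"rz":10,"fingers":0.85},{"dx":0,"dy":0,"dz":0,"rx":0,"ry":0,"rz":10,"fingers":0.85},{"dx":0,"dy":0,"dz":0,"rx":0,"ry":0,"rz":10,"fingers":0.85},{"dx":0,"dy":0,"dz":0,"rx":0,"ry":0,"rz":10,"fingers":0.85},{"dx":0,"dy":0,"dz":0,"rx":0,"ry":0,"rz":10,"fingers":0.85},{"dx":0,"dy":0,"dz":0,"rx":0,"ry":0,"rz":10,"fingers":0.85},{"dx":0,"dy":0,"dz":0,"rx":0,"ry":0,"rz":10,"fingers":0.85},{"dx":-0.05,"dy":0.036,"dz":0,"rx":0,"ry":0,"rz":0,"fingers":0.85},{"dx":-0.05,"dy":0.036,"dz":0,"rx":0,"ry":0,"rz":0,"fingers":0.85},{"dx":-0.05,"dy":0.036,"dz":0,"rx":0,"ry":0,"rz":0,"fingers":0.85},{"dx":-0.05,"dy":0.036,"dz":0,"rx":0,"ry":0,"rz":0,"fingers":0.85},{"dx":-0.05,"dy":0.036,"dz":0,"rx":0,"ry":0,"rz":0,"fingers":0.85},{"dx":-0.05,"dy":0.036,"dz":0,"rx":0,"ry":0,"rz":0,"fingers":0.85}]'
python3 -m handwheel '[{"dx":-0.05,"dy":0.005,"dz":0,"rx":0,"ry":0,"rz":0,"fingers":0.85},{"dx":-0.05,"dy":0.005,"dz":0,"rx":0,"ry":0,"rz":0,"fingers":0.85},{"dx":-0.05,"dy":0.005,"dz":0,"rx":0,"ry":0,"rz":0,"fingers":0.85},{"dx":-0.05,"dy":0.005,"dz":0,"rx":0,"ry":0,"rz":0,"fingers":0.85},{"dx":-0.05,"dy":0.005,"dz":0,"rx":0,"ry":0,"rz":0,"fingers":0.85},{"dx":-0.05,"dy":0.005,"dz":0,"rx":0,"ry":0,"rz":0,"fingers":0.85},{"dx":-0.05,"dy":0.005,"dz":0,"rx":0,"ry":0,"rz":0,"fingers":0.85},{"dx":-0.05,"dy":0,"dz":0,"rx":0,"ry":0,"rz":0,"fingers":0.85},{"dx":-0.05,"dy":0,"dz":0,"rx":0,"ry":0,"rz":0,"fingers":0.85},{"dx":-0.05,"dy":0,"dz":0,"rx":0,"ry":0,"rz":0,"fingers":0.85},{"dx":-0.05,"dy":0,"dz":0,"rx":0,"ry":0,"rz":0,"fingers":0.85},{"dx":-0.04,"dy":0,"dz":0,"rx":0,"ry":0,"rz":0,"fingers":0.85},{"dx":0,"dy":0,"dz":0,"rx":0,"ry":9,"rz":0,"fingers":0.85},{"dx":0,"dy":0,"dz":0,"rx":0,"ry":9,"rz":0,"fingers":0.85},{"dx":0,"dy":0,"dz":0,"rx":0,"ry":9,"rz":0,"fingers":0.85},{"dx":0,"dy":0,"dz":0,"rx":0,"ry":9,"rz":0,"fingers":0.85},{"dx":0,"dy":0,"dz":0,"rx":0,"ry":9,"rz":0,"fingers":0.85}]'
python3 - <<'E'
from h import *
p,R,o=pose();print(p.round(4),R.as_matrix().round(3),o["joints"].round(3),o["width"],o["time_s"])
C=np.array([.464,-.255]);R1=bot(0.5,45);n=R1.as_matrix()[:,2]
g=np.array([C[0],C[1]-.005,.037]);tcp=g+.019*n
print("tcp",tcp.round(4),"pre",delta(tcp-.12*n,R1))
E
```

```text
time_s: 2.7
position: [0.4193, 0.2664, 0.3689]
ee_rot: [2.21, 2.233, 0.001]
force: [0.8, 0.6, 0.2]
width: 0.0785
finger_force: 0.0
time_s: 4.82
position: [0.4594, -0.3221, 0.3691]
ee_rot: [-1.747, -1.766, -0.729]
force: [0.1, 1.6, 0.7]
width: 0.0793
finger_force: 0.0
[ 0.4594 -0.3221  0.3691] [[-0.008  1.    -0.006]
 [ 0.704  0.01   0.71 ]
 [ 0.71   0.001 -0.704]] [-0.975  0.543  0.915  0.555  2.3   -0.742] 0.07928276398928807 4.825
tcp [ 0.4639 -0.2466  0.0236] pre (array([-0.1916287 ,  0.00483517,  0.17705038]), array([-0.01040119, -0.21445003,  0.09258815]))
```

```bash
python3 -m handwheel '[{"dx":-0.032,"dy":0.001,"dz":0.0295,"rx":0,"ry":0,"rz":0,"fingers":0.85},{"dx":-0.032,"dy":0.001,"dz":0.0295,"rx":0,"ry":0,"rz":0,"fingers":0.85},{"dx":-0.032,"dy":0.001,"dz":0.0295,"rx":0,"ry":0,"rz":0,"fingers":0.85},{"dx":-0.032,"dy":0.001,"dz":0.0295,"rx":0,"ry":0,"rz":0,"fingers":0.85},{"dx":-0.032,"dy":0.001,"dz":0.0295,"rx":0,"ry":0,"rz":0,"fingers":0.85},{"dx":-0.032,"dy":0.0,"dz":0.0295,"rx":0,"ry":0,"rz":0,"fingers":0.85},{"dx":0,"dy":0,"dz":0,"rx":0,"ry":0,"rz":0,"fingers":0.85}]'
python3 - <<'E'
from h import *
p,R,o=pose();print(p.round(4),R.as_matrix().round(3),o["joints"].round(3),o["width"],o["time_s"])
C=np.array([.464,-.255]);R1=bot(0.5,45);n=R1.as_matrix()[:,2]
g=np.array([C[0],C[1]-.005,.037]);tcp=g+.019*n
print("go",delta(tcp,R1))
i=grab_frame("top")[240:370,400:560];cv2.imwrite("pics/g1.png",cv2.convertScaleAbs(cv2.resize(i,None,fx=4,fy=4,interpolation=cv2.INTER_CUBIC),alpha=1.7))
E
```

```text
time_s: 5.7
position: [0.463, -0.33, 0.1041]
ee_rot: [-1.746, -1.76, -0.725]
force: [-0.0, 1.1, 0.0]
width: 0.0793
finger_force: 0.0
[ 0.463  -0.33    0.1041] [[-0.004  1.    -0.011]
 [ 0.703  0.01   0.711]
 [ 0.712 -0.005 -0.703]] [-0.976  0.734  1.138  0.431  1.939 -0.968] 0.0792599795128924 5.7
go (array([0.00130088, 0.00209401, 0.11596677]), array([-0.25057585, -0.3579954 , -0.14259243]))
```

View pics/g1.png

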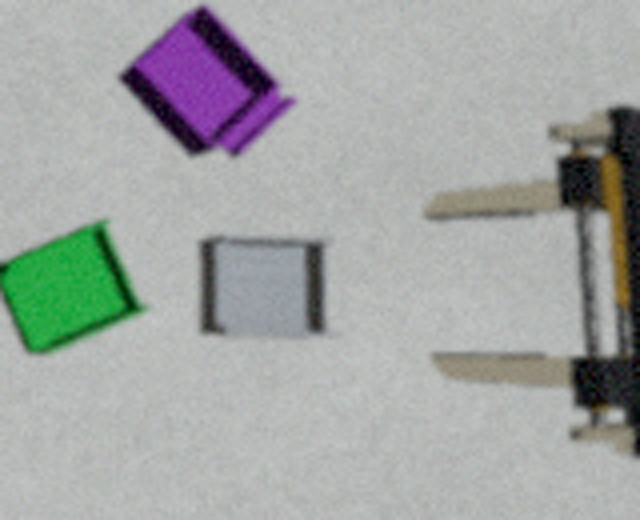

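The fingers (crop rows 215 and 352) straddle the bin (rows 240–333), with centres agreeing to about 1 mm and purple and green clear. Go in and close.

```bash
python3 -m handwheel '[{"dx":0,"dy":0.001,"dz":0.03,"rx":0,"ry":0,"rz":0,"fingers":0.85},{"dx":0,"dy":0,"dz":0.03,"rx":0,"ry":0,"rz":0,"fingers":0.85},{"dx":0,"dy":0,"dz":0.028,"rx":0,"ry":0,"rz":0,"fingers":0.85},{"dx":0,"dy":0,"dz":0.028,"rx":0,"ry":0,"rz":0,"fingers":0.85},{"dx":0,"dy":0,"dz":0,"rx":0,"ry":0,"rz":0,"fingers":0.85},{"dx":0,"dy":0,"dz":0,"rx":0,"ry":0,"rz":0,"fingers":0.55},{"dx":0,"dy":0,"dz":0,"rx":0,"ry":0,"rz":0,"fingers":0.55},{"dx":0,"dy":0,"dz":0,"rx":0,"ry":0,"rz":0,"fingers":0.5},{"dx":0,"dy":0,"dz":0,"rx":0,"ry":0,"rz":0,"fingers":0.5},{"dx":0,"dy":0,"dz":0,"rx":0,"ry":0,"rz":0,"fingers":0.5}]'
python3 - <<'E'
from h import *
p,R,o=pose();print(p.round(4),R.as_matrix().round(3),o["width"],o["finger_force"],o["force"])
i=grab_frame("top")[275:355,410:520];j=grab_frame("side")[150:230,310:420]
f=lambda i:cv2.resize(i,None,fx=3.6,fy=3.6,interpolation=cv2.INTER_CUBIC)
cv2.imwrite("pics/g2.png",cv2.convertScaleAbs(np.hstack([f(i),f(j)]),alpha=1.7))
E
```

```text
time_s: 7.0
position: [0.4654, -0.2516, 0.027]
ee_rot: [-1.752, -1.77, -0.725]
force: [-0.7, -4.0, 6.4]
width: 0.0599
finger_force: 30.0
[ 0.4654 -0.2516  0.027 ] [[-0.008  1.    -0.005]
 [ 0.709  0.01   0.706]
 [ 0.706  0.002 -0.709]] 0.059889632088708344 29.99956727027893 [-0.68063675 -3.97844869  6.4254957 ]
```

View pics/g2.png

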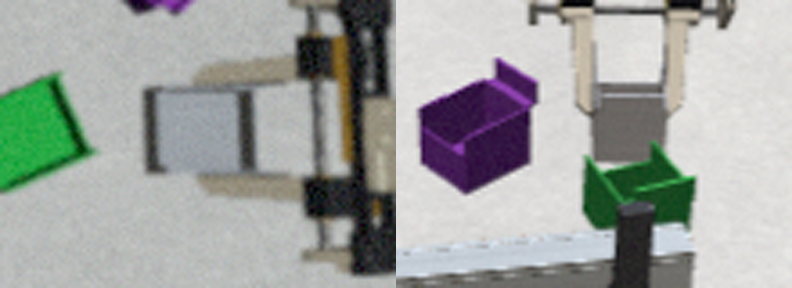

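Gripped: width 59.9 mm, 30 N, bin not visibly shifted (left edge about 450 px). I store the grasp transform, lift, and compute the next moves.

```bash
cat >> h.py <<'E'
RS=Ro.from_euler("z",100.1,degrees=True); OS=np.array([.576,.129,0])  # stand frame
HR=np.array([35,0,51.])/1e3
def setgrasp():
    p,R,o=pose();yb=-R.as_matrix()[:,1];az=np.degrees(np.arctan2(yb[1],yb[0]))-90
    Rb=Ro.from_euler("z",az,degrees=True);c=np.array([p[0],-.255,0])
    np.save("g.npy",np.r_[R.inv().apply(c-p),(R.inv()*Rb).as_rotvec()])
def binpose():
    g=np.load("g.npy");p,R,o=pose();Rb=R*Ro.from_rotvec(g[3:]);return p+R.apply(g[:3]),Rb,o
def stat():
    c,Rb,o=binpose();h=RS.inv().apply(c+Rb.apply(HR)-OS)*1e3;l=RS.inv().apply(c+Rb.apply([.044,0,.073])-OS)*1e3
    e=(RS.inv()*Rb).as_euler("ZYX",degrees=True)
    print("t",o["time_s"],"root",h.round(1),"lip",l.round(1),"yaw,tilt,roll",e.round(1),"F stand",RS.inv().apply(o["force"]).round(1),"w",round(o["width"],4),"j",np.round(o["joints"],2),o["position"].round(3));return h,e
def go(x,y,z,tilt,n=1):
    """rows to bring hook_root to stand (x,y,z mm) at tilt deg (front up)"""
    g=np.load("g.npy");Rg=Ro.from_rotvec(g[3:]);Rb=RS*Ro.from_euler("y",tilt,degrees=True)
    c=OS+RS.apply(np.array([x,y,z])/1e3)-Rb.apply(HR);R=Rb*Rg.inv();p=c-R.apply(g[:3])
    p0,R0,_=pose();d,r=R0.inv().apply(p-p0)*1e3,(R0.inv()*R).as_rotvec(degrees=True)
    print("target",x,y,z,tilt,"total mm",d.round(1),"deg",r.round(2),"tcp",p.round(3))
def plan(way,start=None):
    """incremental rows between (x,y,z,tilt) hook-root waypoints"""
    g=np.load("g.npy");Rg=Ro.from_rotvec(g[3:]);P=[]
    for x,y,z,t in way:
        Rb=RS*Ro.from_euler("y",t,degrees=True);c=OS+RS.apply(np.array([x,y,z])/1e3)-Rb.apply(HR);R=Rb*Rg.inv();P.append((c-R.apply(g[:3]),R))
    for (p,R),(q,Q) in zip(P,P[1:]): print((R.inv().apply(q-p)*1e3).round(1),(R.inv()*Q).as_rotvec(degrees=True).round(1))
E
python3 -c "
from h import *
setgrasp();stat()"
python3 -m handwheel '[{"dx":0.007,"dy":0,"dz":-0.007,"rx":0,"ry":0,"rz":0,"fingers":0.5},{"dx":0.021,"dy":0,"dz":-0.021,"rx":0,"ry":0,"rz":0,"fingers":0.5},{"dx":0.028,"dy":0,"dz":-0.028,"rx":0,"ry":0,"rz":0,"fingers":0.5},{"dx":0.028,"dy":0,"dz":-0.028,"rx":0,"ry":0,"rz":0,"fingers":0.5},{"dx":0.028,"dy":0,"dz":-0.028,"rx":0,"ry":0,"rz":0,"fingers":0.5},{"dx":0.028,"dy":0,"dz":-0.028,"rx":0,"ry":0,"rz":0,"fingers":0.5},{"dx":0,"dy":0,"dz":0,"rx":0,"ry":0,"rz":0,"fingers":0.5},{"dx":0,"dy":0,"dz":0,"rx":0,"ry":0,"rz":0,"fingers":0.5}]'
python3 -c "
from h import *
stat();go(-90,0,200,50)"
```

```text
t 7.1 root [-324.1  170.4   51. ] lip [-315.3  168.9   73. ] yaw,tilt,roll [-9.6  0.   0. ] F stand [-3.8  1.3  6.2] w 0.0597 j [-0.91  0.68  1.37  0.45  1.74 -0.99] [ 0.465 -0.252  0.027]
time_s: 8.1
position: [0.4645, -0.2498, 0.2228]
ee_rot: [-1.75, -1.767, -0.724]
force: [-0.0, 0.7, -2.3]
width: 0.06
finger_force: 30.0
t 8.1 root [-322.3  170.9  246.9] lip [-313.5  169.4  268.9] yaw,tilt,roll [-9.5 -0.1  0.1] F stand [ 0.7 -0.1 -2.3] w 0.06 j [-0.91  0.45  1.3   0.49  2.01 -0.85] [ 0.465 -0.25   0.223]
target -90 0 200 50 total mm [167.4 136.7 187.2] deg [  3.27 -50.01  -9.35] tcp [0.599 0.002 0.209]
```

```bash
python3 -m handwheel '[{"dx":0,"dy":0,"dz":0,"rx":0.5,"ry":-8.3,"rz":-1.6,"fingers":0.5},{"dx":0,"dy":0,"dz":0,"rx":0.5,"ry":-8.3,"rz":-1.6,"fingers":0.5},{"dx":0,"dy":0,"dz":0,"rx":0.5,"ry":-8.3,"rz":-1.6,"fingers":0.5},{"dx":0,"dy":0,"dz":0,"rx":0.5,"ry":-8.3,"rz":-1.6,"fingers":0.5},{"dx":0,"dy":0,"dz":0,"rx":0.5,"ry":-8.3,"rz":-1.6,"fingers":0.5},{"dx":0,"dy":0,"dz":0,"rx":0.5,"ry":-8.3,"rz":-1.6,"fingers":0.5},{"dx":0,"dy":0,"dz":0,"rx":0,"ry":0,"rz":0,"fingers":0.5}]'
python3 -c "
from h import *
stat();go(-90,0,200,50)"
```

```text
time_s: 8.98
position: [0.4639, -0.2474, 0.2217]
ee_rot: [1.964, 2.362, -0.077]
force: [0.5, 0.2, -2.6]
width: 0.0601
finger_force: 30.0
t 8.975 root [-312.1  176.6  213.1] lip [-289.5  176.7  220.4] yaw,tilt,roll [ 0.1 49.7 -0.4] F stand [ 0.1 -0.5 -2.6] w 0.0601 j [-0.54 -0.13  1.75 -0.06  1.47 -0.72] [ 0.464 -0.247  0.222]
target -90 0 200 50 total mm [221.2 178.   -4.9] deg [ 0.28 -0.27  0.34] tcp [0.599 0.002 0.209]
```

```bash
python3 -m handwheel '[{"dx":0.02,"dy":0.016,"dz":0,"rx":0,"ry":0,"rz":0,"fingers":0.5},{"dx":0.04,"dy":0.032,"dz":0,"rx":0,"ry":0,"rz":0,"fingers":0.5},{"dx":0.04,"dy":0.032,"dz":0,"rx":0,"ry":0,"rz":0,"fingers":0.5},{"dx":0.04,"dy":0.032,"dz":0,"rx":0.3,"ry":-0.3,"rz":0.3,"fingers":0.5},{"dx":0.04,"dy":0.032,"dz":-0.003,"rx":0,"ry":0,"rz":0,"fingers":0.5},{"dx":0.025,"dy":0.02,"dz":-0.002,"rx":0,"ry":0,"rz":0,"fingers":0.5},{"dx":0.016,"dy":0.014,"dz":0,"rx":0,"ry":0,"rz":0,"fingers":0.5},{"dx":0,"dy":0,"dz":0,"rx":0,"ry":0,"rz":0,"fingers":0.5},{"dx":0,"dy":0,"dz":0,"rx":0,"ry":0,"rz":0,"fingers":0.5}]'
python3 - <<'E'
from h import *
stat();go(-50,0,144,50)
T=grab_frame("top");S=grab_frame("side");cv2.imwrite("pics/T2.png",T);cv2.imwrite("pics/S2.png",S)
i=T[190:330,270:400];j=S[140:280,250:410]
f=lambda i:cv2.resize(i,None,fx=2.7,fy=2.7,interpolation=cv2.INTER_CUBIC)
u=np.hstack([f(i),f(j)]);print(u.shape);cv2.imwrite("pics/g3.png",cv2.convertScaleAbs(u,alpha=1.8))
E
```

```text
time_s: 10.1
position: [0.6005, -0.0025, 0.2095]
ee_rot: [1.974, 2.35, -0.089]
force: [-0.6, -0.3, -1.9]
width: 0.06
finger_force: 30.0
t 10.1 root [-95.1  -1.2 200.7] lip [-72.5  -1.3 207.9] yaw,tilt,roll [-0.3 50.1 -0. ] F stand [-0.2  0.7 -1.9] w 0.06 j [-0.03  0.12  1.52 -0.09  1.48 -0.2 ] [ 0.601 -0.003  0.21 ]
target -50 0 144 50 total mm [50.1 -1.3 52.4] deg [-0.    0.12 -0.24] tcp [0.592 0.042 0.153]
(378, 783, 3)
```

View pics/g3.png

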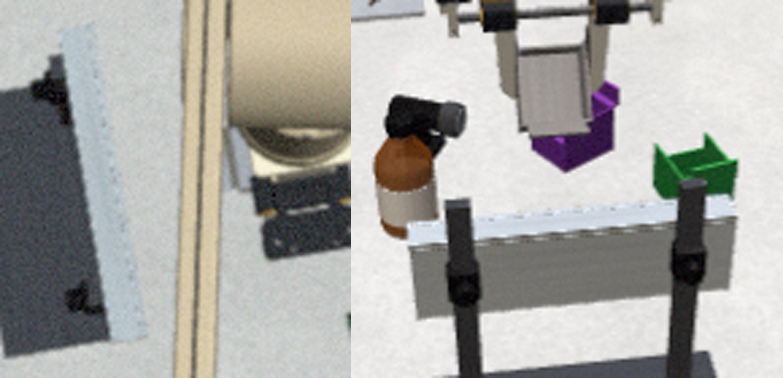

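The side view shows the tilted bin held square, interior toward the camera, hook edge at crop (520–590, ~133), bar clear in front. I check the in-hand pose by projecting the lip's and wall's corners.

```bash
python3 - <<'E'
from h import *
c,Rb,o=binpose()
for nm,P in [("lip top out",[[46,25,73],[46,-25,73]]),("lip top in",[[42,25,73],[42,-25,73]]),("side wall top rear",[[35,30,55],[35,-30,55]]),("side top front",[[-35,30,55],[-35,-30,55]]),("front top",[[-35,30,36],[-35,-30,36]])]:
    q=proj("side",c+Rb.apply(np.array(P)/1e3));print(nm,((q+.4-[250,140])*2.7+[351,0]).round(0).tolist())
i=cv2.imread("pics/S2.png")[150:205,300:355]
cv2.imwrite("pics/g4.png",cv2.convertScaleAbs(cv2.resize(i,(594,594),interpolation=cv2.INTER_CUBIC),alpha=1.8))
g=lambda q:((q+.5-[300,150])*10.8).round(0).tolist()
for nm,P in [("lip top out",[[46,25,73],[46,-25,73]]),("lip top in",[[42,25,73],[42,-25,73]]),("rear top out",[[35,30,55],[35,-30,55]]),("side top front",[[-35,30,55],[-35,-30,55]]),("neck/lip in",[[42,25,55],[42,-25,55]])]: print(nm,g(proj("side",c+Rb.apply(np.array(P)/1e3))))
E
```

```text
lip top out [[590.0, 129.0], [530.0, 133.0]]
lip top in [[589.0, 124.0], [529.0, 128.0]]
side wall top rear [[592.0, 118.0], [522.0, 123.0]]
side top front [[585.0, 36.0], [515.0, 40.0]]
front top [[583.0, 40.0], [514.0, 44.0]]
lip top out [[415.0, 408.0], [176.0, 425.0]]
lip top in [[414.0, 389.0], [175.0, 406.0]]
rear top out [[425.0, 364.0], [143.0, 384.0]]
side top front [[399.0, 36.0], [117.0, 55.0]]
neck/lip in [[404.0, 399.0], [169.0, 415.0]]
```

View pics/g4.png

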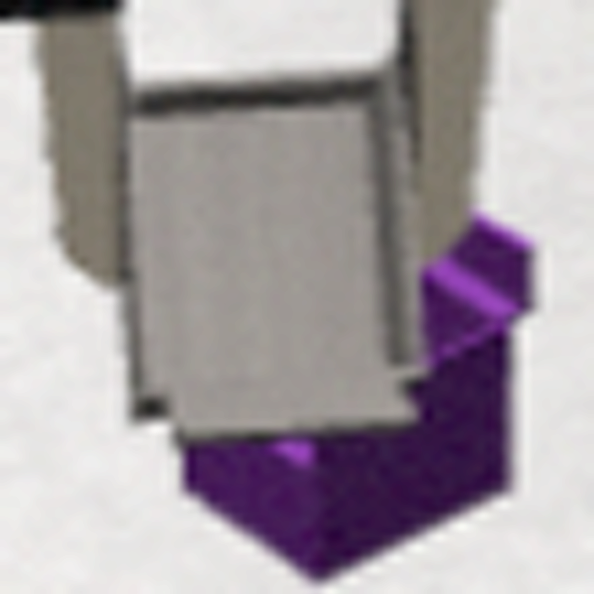

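The lip edge appears about 1 px (2–3 mm) lower than predicted, which fits the bin sitting about 2.5 mm further back in the fingers. I correct the grasp transform and approach to the mouth.

```bash
python3 - <<'E'
from h import *
g=np.load("g.npy");g[:3]+=Ro.from_rotvec(g[3:]).apply([.0025,0,0]);np.save("g.npy",g)
stat();go(-60,0,141,50);go(-35,0,141,50)
E
```

```text
t 10.2 root [-93.6  -1.4 199.3] lip [-70.9  -1.5 206.5] yaw,tilt,roll [-0.4 50.1 -0.1] F stand [-0.9  0.7 -1.9] w 0.0598 j [-0.03  0.12  1.52 -0.09  1.48 -0.2 ] [ 0.601 -0.003  0.21 ]
target -60 0 141 50 total mm [38.8 -1.4 55.1] deg [ 0.07  0.14 -0.27] tcp [0.594 0.03  0.152]
target -35 0 141 50 total mm [63.7 -1.5 52.8] deg [ 0.07  0.14 -0.27] tcp [0.589 0.055 0.152]
```

```bash
python3 -m handwheel '[{"dx":0.01,"dy":-0.001,"dz":0.014,"rx":0,"ry":0,"rz":-0.3,"fingers":0.5},{"dx":0.014,"dy":0,"dz":0.02,"rx":0,"ry":0,"rz":0,"fingers":0.5},{"dx":0.012,"dy":0,"dz":0.015,"rx":0,"ry":0,"rz":0,"fingers":0.5},{"dx":0.007,"dy":0,"dz":0.004,"rx":0,"ry":0,"rz":0,"fingers":0.5},{"dx":0.007,"dy":0,"dz":0,"rx":0,"ry":0,"rz":0,"fingers":0.5},{"dx":0.007,"dy":0,"dz":0,"rx":0,"ry":0,"rz":0,"fingers":0.5},{"dx":0.007,"dy":0,"dz":0,"rx":0,"ry":0,"rz":0,"fingers":0.5},{"dx":0,"dy":0,"dz":0,"rx":0,"ry":0,"rz":0,"fingers":0.5},{"dx":0,"dy":0,"dz":0,"rx":0,"ry":0,"rz":0,"fingers":0.5}]'
python3 - <<'E'
from h import *
stat();go(-20,0,141,50)
c,Rb,o=binpose()
i=grab_frame("side")[170:240,290:365];T=grab_frame("top")
cv2.imwrite("pics/T3.png",T)
cv2.imwrite("pics/g5.png",cv2.convertScaleAbs(cv2.resize(i,None,fx=8,fy=8,interpolation=cv2.INTER_CUBIC),alpha=1.8))
g=lambda q:((q+.5-[290,170])*8).round(0).tolist()
for nm,P in [("lip top out",[[46,25,73],[46,-25,73]]),("rear top out",[[35,30,55],[35,-30,55]]),("side top front",[[-35,30,55],[-35,-30,55]]),("front top",[[-35,30,36],[-35,-30,36]])]: print(nm,g(proj("side",c+Rb.apply(np.array(P)/1e3))))
E
```

```text
time_s: 11.32
position: [0.5899, 0.0563, 0.1518]
ee_rot: [1.966, 2.355, -0.087]
force: [-0.9, 0.2, -2.1]
width: 0.0601
finger_force: 30.0
t 11.325 root [-33.7  -0.8 141. ] lip [-11.1  -0.8 148.2] yaw,tilt,roll [-0.  50.2 -0.2] F stand [ 0.4  0.9 -2.1] w 0.0601 j [ 0.07  0.14  1.6  -0.09  1.39 -0.1 ] [0.59  0.056 0.152]
target -20 0 141 50 total mm [13.6 -0.8 -1.1] deg [0.13 0.16 0.11] tcp [0.587 0.07  0.152]
lip top out [[419.0, 445.0], [241.0, 460.0]]
rear top out [[426.0, 406.0], [215.0, 424.0]]
side top front [[405.0, 161.0], [195.0, 176.0]]
front top [[397.0, 167.0], [190.0, 183.0]]
```

View pics/g5.png

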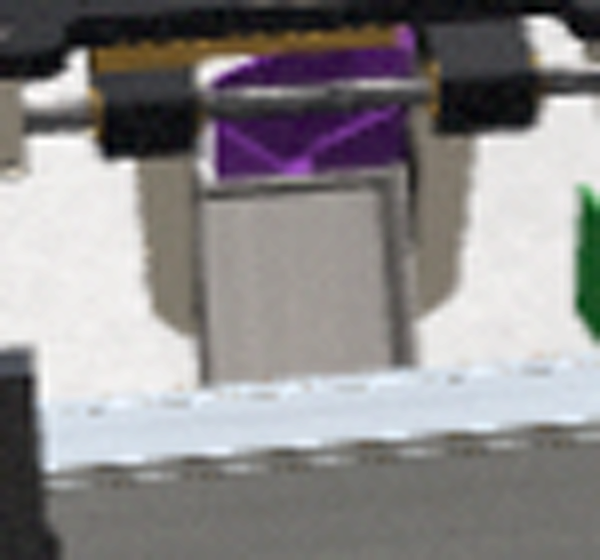

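The front edge of the bin lies at crop rows 167–183, as predicted, so the correction holds. My 10 viewings are used up, so from here I go by force and position. I ease toward the mouth.

```bash
python3 -m handwheel '[{"dx":0.003,"dy":0,"dz":0,"rx":0,"ry":0,"rz":0,"fingers":0.5},{"dx":0.003,"dy":0,"dz":0,"rx":0,"ry":0,"rz":0,"fingers":0.5},{"dx":0.002,"dy":0,"dz":0,"rx":0,"ry":0,"rz":0,"fingers":0.5},{"dx":0,"dy":0,"dz":0,"rx":0,"ry":0,"rz":0,"fingers":0.5}]'; python3 -c "
from h import *
stat()"; python3 -m handwheel '[{"dx":0.002,"dy":0,"dz":0,"rx":0,"ry":0,"rz":0,"fingers":0.5},{"dx":0.002,"dy":0,"dz":0,"rx":0,"ry":0,"rz":0,"fingers":0.5},{"dx":0.0015,"dy":0,"dz":0,"rx":0,"ry":0,"rz":0,"fingers":0.5},{"dx":0,"dy":0,"dz":0,"rx":0,"ry":0,"rz":0,"fingers":0.5}]'; python3 -c "
from h import *
stat()"
```

```text
time_s: 11.92
position: [0.5882, 0.0645, 0.1508]
ee_rot: [1.966, 2.356, -0.087]
force: [0.1, -0.3, -1.3]
width: 0.0598
finger_force: 30.0
t 11.925 root [-25.4  -0.6 140. ] lip [ -2.7  -0.6 147.2] yaw,tilt,roll [ 0.  50.1 -0.1] F stand [-0.3 -0.1 -1.3] w 0.0598 j [ 0.08  0.14  1.6  -0.09  1.39 -0.08] [0.588 0.064 0.151]
time_s: 12.42
position: [0.5875, 0.0691, 0.1506]
ee_rot: [1.966, 2.354, -0.088]
force: [-0.3, -4.5, -0.9]
width: 0.0598
finger_force: 30.0
t 12.425 root [-20.7  -0.7 139.8] lip [  2.   -0.7 146.9] yaw,tilt,roll [-0.  50.2 -0.2] F stand [-4.4  1.1 -0.9] w 0.0598 j [ 0.09  0.14  1.6  -0.09  1.39 -0.07] [0.587 0.069 0.151]
```

Touched gently at -4.4 N, so the lip is low against the ledge. Back off, go up 4 mm, and re-enter.

```bash
python3 -m handwheel '[{"dx":-0.005,"dy":0,"dz":0,"rx":0,"ry":0,"rz":0,"fingers":0.5},{"dx":0,"dy":0,"dz":-0.0045,"rx":0,"ry":0,"rz":0,"fingers":0.5},{"dx":0,"dy":0,"dz":0,"rx":0,"ry":0,"rz":0,"fingers":0.5}]'; python3 -c "
from h import *
stat()"; python3 -m handwheel '[{"dx":0.002,"dy":0,"dz":0,"rx":0,"ry":0,"rz":0,"fingers":0.5},{"dx":0.002,"dy":0,"dz":0,"rx":0,"ry":0,"rz":0,"fingers":0.5},{"dx":0.0015,"dy":0,"dz":0,"rx":0,"ry":0,"rz":0,"fingers":0.5},{"dx":0,"dy":0,"dz":0,"rx":0,"ry":0,"rz":0,"fingers":0.5}]'; python3 -c "
from h import *
stat()"
```

```text
time_s: 12.8
position: [0.5884, 0.0654, 0.1559]
ee_rot: [1.966, 2.355, -0.086]
force: [-0.2, 0.2, -1.6]
width: 0.0596
finger_force: 30.0
t 12.8 root [-24.5  -1.  145.1] lip [ -1.9  -0.9 152.3] yaw,tilt,roll [-0.1 50.1 -0.2] F stand [ 0.2  0.1 -1.6] w 0.0596 j [ 0.08  0.14  1.6  -0.09  1.39 -0.08] [0.588 0.065 0.156]
time_s: 13.3
position: [0.5871, 0.0708, 0.1547]
ee_rot: [1.966, 2.356, -0.087]
force: [-0.1, -0.8, -0.6]
width: 0.0598
finger_force: 30.0
t 13.3 root [-19.   -0.6 143.9] lip [  3.7  -0.5 151.1] yaw,tilt,roll [ 0.  50.1 -0.1] F stand [-0.8  0.3 -0.6] w 0.0598 j [ 0.09  0.14  1.6  -0.09  1.39 -0.07] [0.587 0.071 0.155]
```

```bash
for k in 1 ; do python3 -m handwheel '[{"dx":0.0015,"dy":0,"dz":-0.001,"rx":0,"ry":0,"rz":0,"fingers":0.5},{"dx":0,"dy":0,"dz":0,"rx":0,"ry":0,"rz":0,"fingers":0.5}]' >/dev/null; python3 -c "
from h import *
stat()"; python3 -m handwheel '[{"dx":0,"dy":0,"dz":0.001,"rx":0,"ry":0,"rz":0,"fingers":0.5},{"dx":0,"dy":0,"dz":0.001,"rx":0,"ry":0,"rz":0,"fingers":0.5},{"dx":0,"dy":0,"dz":0,"rx":0,"ry":0,"rz":0,"fingers":0.5}]'>/dev/null;  python3 -c "
from h import *
stat()"; python3 -m handwheel '[{"dx":0,"dy":0,"dz":0.001,"rx":0,"ry":0,"rz":0,"fingers":0.5},{"dx":0,"dy":0,"dz":0.001,"rx":0,"ry":0,"rz":0,"fingers":0.5},{"dx":0,"dy":0,"dz":0,"rx":0,"ry":0,"rz":0,"fingers":0.5}]'>/dev/null;  python3 -c "
from h import *
stat()"; done
```

```text
t 13.55 root [-17.5  -0.7 145. ] lip [  5.1  -0.6 152.1] yaw,tilt,roll [-0.  50.1 -0.2] F stand [ 0.7 -0.  -2.4] w 0.0598 j [ 0.09  0.14  1.6  -0.09  1.4  -0.07] [0.587 0.072 0.156]
t 13.925 root [-17.8  -0.5 142.6] lip [  4.8  -0.5 149.8] yaw,tilt,roll [ 0.  50.1 -0.1] F stand [ 0.5 -0.  -1. ] w 0.06 j [ 0.09  0.14  1.6  -0.09  1.39 -0.07] [0.587 0.072 0.153]
t 14.3 root [-18.3  -1.  141.6] lip [  4.4  -0.9 148.8] yaw,tilt,roll [-0.1 50.2 -0.2] F stand [-1.6  1.8  4.8] w 0.0599 j [ 0.09  0.14  1.6  -0.09  1.39 -0.07] [0.587 0.072 0.152]
```

Ledge felt at h ≈ 143 (4.8 N). Plan the insertion and the swing from there.

```bash
python3 - <<'E'
from h import *
h=142.8
go(-18,0,h+4,50);go(-9,0,h+11,50)
import scipy.interpolate as si
t=np.array([50,25,0]);x=si.PchipInterpolator([0,25,50],[0,-3,-9]);z=si.PchipInterpolator([0,25,50],[0,7,11])
plan([(-18,0,h+4,50),(-13.5,0,h+7.5,50),(-9,0,h+11,50)]);print("swing, 5 deg each")
plan([(x(a),0,h+z(a),a) for a in range(50,-1,-5)])
E
```

```text
target -18 0 146.8 50 total mm [-0.2 -1.  -5.1] deg [0.16 0.17 0.1 ] tcp [0.586 0.072 0.158]
target -9 0 153.8 50 total mm [  8.1  -1.  -12.9] deg [0.16 0.17 0.1 ] tcp [0.585 0.08  0.165]
[ 4.2  0.  -3.9] [0. 0. 0.]
[ 4.2  0.  -3.9] [0. 0. 0.]
swing, 5 deg each
[ 1.  -0.   4.1] [-0.  5.  0.]
[ 0.9 -0.   4.3] [-0.  5.  0.]
[ 0.7 -0.   4.5] [-0.  5.  0.]
[ 0.4 -0.   4.7] [-0.  5.  0.]
[ 0.2 -0.   4.8] [-0.  5.  0.]
[-0.1 -0.   4.9] [-0.  5.  0.]
[-0.4 -0.   5.1] [-0.  5.  0.]
[-0.6 -0.   5.2] [-0.  5.  0.]
[-0.9 -0.   5.2] [-0.  5.  0.]
[-1.2 -0.   5.1] [-0.  5.  0.]
```

```bash
python3 -m handwheel '[{"dx":0,"dy":-0.001,"dz":-0.0055,"rx":0,"ry":0,"rz":0,"fingers":0.5},{"dx":0.002,"dy":0,"dz":-0.002,"rx":0,"ry":0,"rz":0,"fingers":0.5},{"dx":0.002,"dy":0,"dz":-0.002,"rx":0,"ry":0,"rz":0,"fingers":0.5},{"dx":0,"dy":0,"dz":0,"rx":0,"ry":0,"rz":0,"fingers":0.5}]'>/dev/null;  python3 -c "
from h import *
stat();go(-9,0,153.8,50)"; python3 -m handwheel '[{"dx":0.002,"dy":0,"dz":-0.002,"rx":0,"ry":0,"rz":0,"fingers":0.5},{"dx":0.001,"dy":0,"dz":-0.001,"rx":0,"ry":0,"rz":0,"fingers":0.5},{"dx":0,"dy":0,"dz":0,"rx":0,"ry":0,"rz":0,"fingers":0.5}]'>/dev/null;  python3 -c "
from h import *
stat();go(-9,0,153.8,50)"
```

```text
t 14.8 root [-13.    0.5 149.9] lip [  9.7   0.5 157.1] yaw,tilt,roll [ 0.  50.1 -0.1] F stand [-1.1  0.3 -2.2] w 0.0597 j [ 0.1   0.13  1.59 -0.09  1.4  -0.06] [0.585 0.077 0.161]
target -9 0 153.8 50 total mm [ 3.6  0.4 -4.2] deg [0.1  0.15 0.13] tcp [0.585 0.08  0.165]
t 15.175 root [-10.    0.5 152.6] lip [ 12.7   0.6 159.8] yaw,tilt,roll [ 0.  50.2 -0.1] F stand [-1.9  0.  -3.3] w 0.0599 j [ 0.11  0.13  1.59 -0.09  1.41 -0.06] [0.584 0.079 0.163]
target -9 0 153.8 50 total mm [ 0.8  0.5 -1.2] deg [0.09 0.16 0.11] tcp [0.585 0.08  0.165]
```

The lip is inside. Last millimetre, then swing 50→35° in 2.5° rows.

```bash
python3 -m handwheel '[{"dx":0.001,"dy":0,"dz":-0.001,"rx":0,"ry":0,"rz":0,"fingers":0.5},{"dx":0,"dy":0,"dz":0,"rx":0,"ry":0,"rz":0,"fingers":0.5}]'>/dev/null;  python3 -c "
from h import *
stat()"; python3 -m handwheel '[{"dx":0.0005,"dy":0,"dz":0.002,"rx":0,"ry":2.5,"rz":0,"fingers":0.5},{"dx":0.0005,"dy":0,"dz":0.002,"rx":0,"ry":2.5,"rz":0,"fingers":0.5},{"dx":0,"dy":0,"dz":0,"rx":0,"ry":0,"rz":0,"fingers":0.5}]'>/dev/null;  python3 -c "
from h import *
stat()";python3 -m handwheel '[{"dx":0.0005,"dy":0,"dz":0.002,"rx":0,"ry":2.5,"rz":0,"fingers":0.5},{"dx":0.0005,"dy":0,"dz":0.002,"rx":0,"ry":2.5,"rz":0,"fingers":0.5},{"dx":0,"dy":0,"dz":0,"rx":0,"ry":0,"rz":0,"fingers":0.5}]'>/dev/null;  python3 -c "
from h import *
stat();go(-5.2,0,151.8,35)"
```

```text
t 15.425 root [ -8.9   0.5 153.5] lip [ 13.7   0.6 160.6] yaw,tilt,roll [ 0.  50.2 -0.1] F stand [-2.5  1.4 -2.2] w 0.06 j [ 0.11  0.13  1.59 -0.09  1.41 -0.06] [0.584 0.08  0.164]
t 15.8 root [ -8.1   0.4 153.1] lip [ 13.8   0.4 162.2] yaw,tilt,roll [-0.  45.2 -0.1] F stand [-3.   0.9 -2.3] w 0.0595 j [ 0.05  0.13  1.59 -0.    1.41 -0.12] [0.584 0.081 0.16 ]
t 16.175 root [ -6.4   0.4 152.7] lip [ 14.7   0.4 163.6] yaw,tilt,roll [ 0.  40.2 -0.1] F stand [-4.1  1.2 -1.4] w 0.0597 j [ 0.    0.14  1.59  0.08  1.42 -0.19] [0.584 0.082 0.156]
target -5.2 0 151.8 35 total mm [0.7 0.3 4.7] deg [0.06 5.21 0.09] tcp [0.584 0.083 0.152]
```

```bash
python3 -m handwheel '[{"dx":0.0003,"dy":0,"dz":0.0023,"rx":0,"ry":2.5,"rz":0,"fingers":0.5},{"dx":0.0003,"dy":0,"dz":0.0023,"rx":0,"ry":2.5,"rz":0,"fingers":0.5},{"dx":0,"dy":0,"dz":0,"rx":0,"ry":0,"rz":0,"fingers":0.5}]'>/dev/null;  python3 -c "
from h import *
stat()"; python3 -m handwheel '[{"dx":0.0002,"dy":0,"dz":0.0023,"rx":0,"ry":2.5,"rz":0,"fingers":0.5},{"dx":0.0002,"dy":0,"dz":0.0023,"rx":0,"ry":2.5,"rz":0,"fingers":0.5},{"dx":0,"dy":0,"dz":0,"rx":0,"ry":0,"rz":0,"fingers":0.5}]'>/dev/null;  python3 -c "
from h import *
stat()";python3 -m handwheel '[{"dx":0.0001,"dy":0,"dz":0.0024,"rx":0,"ry":2.5,"rz":0,"fingers":0.5},{"dx":0.0001,"dy":0,"dz":0.0024,"rx":0,"ry":2.5,"rz":0,"fingers":0.5},{"dx":0,"dy":0,"dz":0,"rx":0,"ry":0,"rz":0,"fingers":0.5}]'>/dev/null;  python3 -c "
from h import *
stat();go(-2.1,0,148.7,20)"
```

```text
t 16.55 root [ -5.    0.4 151.7] lip [ 15.1   0.4 164.5] yaw,tilt,roll [ 0.1 35.2 -0.1] F stand [-3.1  0.3 -2.5] w 0.0598 j [-0.05  0.16  1.59  0.17  1.43 -0.26] [0.584 0.083 0.152]
t 16.925 root [ -3.7   0.4 150.9] lip [ 15.1   0.5 165.3] yaw,tilt,roll [ 0.1 30.2 -0.1] F stand [-2.9 -0.  -1.7] w 0.0598 j [-0.1   0.18  1.58  0.25  1.45 -0.32] [0.584 0.084 0.147]
t 17.3 root [ -2.5   0.5 149.9] lip [ 15.    0.5 165.9] yaw,tilt,roll [ 0.1 25.2 -0. ] F stand [-3.5  0.4 -2.1] w 0.0598 j [-0.15  0.21  1.58  0.33  1.47 -0.38] [0.583 0.086 0.143]
target -2.1 0 148.7 20 total mm [-0.5  0.4  5. ] deg [-0.02  5.23  0.14] tcp [0.583 0.087 0.138]
```

```bash
python3 -m handwheel '[{"dx":-0.0002,"dy":0,"dz":0.0025,"rx":0,"ry":2.5,"rz":0,"fingers":0.5},{"dx":-0.0002,"dy":0,"dz":0.0025,"rx":0,"ry":2.5,"rz":0,"fingers":0.5},{"dx":0,"dy":0,"dz":0,"rx":0,"ry":0,"rz":0,"fingers":0.5}]'>/dev/null;  python3 -c "
from h import *
stat()"; python3 -m handwheel '[{"dx":-0.0002,"dy":0,"dz":0.0025,"rx":0,"ry":2.5,"rz":0,"fingers":0.5},{"dx":-0.0002,"dy":0,"dz":0.0025,"rx":0,"ry":2.5,"rz":0,"fingers":0.5},{"dx":0,"dy":0,"dz":0,"rx":0,"ry":0,"rz":0,"fingers":0.5}]'>/dev/null;  python3 -c "
from h import *
stat()";python3 -m handwheel '[{"dx":-0.0003,"dy":0,"dz":0.0025,"rx":0,"ry":2.5,"rz":0,"fingers":0.5},{"dx":-0.0003,"dy":0,"dz":0.0025,"rx":0,"ry":2.5,"rz":0,"fingers":0.5},{"dx":0,"dy":0,"dz":0,"rx":0,"ry":0,"rz":0,"fingers":0.5}]'>/dev/null;  python3 -c "
from h import *
stat();go(-.5,0,144.6,5);go(-.3,0,143,0)"
```

```text
t 17.675 root [ -1.9   0.6 148.5] lip [ 14.1   0.6 166. ] yaw,tilt,roll [ 0.1 20.1 -0. ] F stand [-2.7  1.2 -2.2] w 0.0599 j [-0.19  0.25  1.57  0.4   1.49 -0.44] [0.583 0.087 0.138]
t 18.05 root [ -1.4   0.8 146.8] lip [ 13.    0.8 165.7] yaw,tilt,roll [ 0.1 15.   0. ] F stand [-2.4  0.8 -1.3] w 0.0599 j [-0.24  0.29  1.56  0.47  1.52 -0.49] [0.582 0.089 0.133]
t 18.425 root [ -0.5   0.8 145.7] lip [ 12.2   0.8 165.8] yaw,tilt,roll [ 0.1 10.   0. ] F stand [-1.6  0.3 -1.7] w 0.0603 j [-0.27  0.34  1.55  0.54  1.56 -0.54] [0.582 0.091 0.128]
target -0.5 0 144.6 5 total mm [-1.1  0.7  4.5] deg [-0.1   5.    0.09] tcp [0.582 0.093 0.124]
target -0.3 0 143 0 total mm [-2.   0.7  9.5] deg [-0.11 10.    0.09] tcp [0.582 0.095 0.119]
```

```bash
python3 -m handwheel '[{"dx":-0.0005,"dy":0,"dz":0.0024,"rx":0,"ry":2.5,"rz":0,"fingers":0.5},{"dx":-0.0005,"dy":0,"dz":0.0024,"rx":0,"ry":2.5,"rz":0,"fingers":0.5},{"dx":0,"dy":0,"dz":0,"rx":0,"ry":0,"rz":0,"fingers":0.5}]'>/dev/null;  python3 -c "
from h import *
stat()"; python3 -m handwheel '[{"dx":-0.0005,"dy":0,"dz":0.0024,"rx":0,"ry":2.5,"rz":0,"fingers":0.5},{"dx":-0.0005,"dy":0,"dz":0.0024,"rx":0,"ry":2.5,"rz":0,"fingers":0.5},{"dx":0,"dy":0,"dz":0,"rx":0,"ry":0,"rz":0,"fingers":0.5}]'>/dev/null;  python3 -c "
from h import *
stat()"
```

```text
t 18.8 root [  0.    0.6 144.9] lip [ 10.9   0.6 166. ] yaw,tilt,roll [ 0.1  5.  -0. ] F stand [ 0.3 -0.2  1. ] w 0.0602 j [-0.31  0.39  1.53  0.6   1.59 -0.59] [0.582 0.093 0.124]
t 19.175 root [  0.4   0.5 144. ] lip [  9.4   0.5 166. ] yaw,tilt,roll [ 0.2 -0.1 -0. ] F stand [-0.8  0.6  3.3] w 0.0599 j [-0.34  0.44  1.51  0.66  1.63 -0.63] [0.582 0.096 0.12 ]
```

Level, with the ledge carrying about 5 N. Open the fingers.

```bash
python3 -m handwheel '[{"dx":0,"dy":0,"dz":0,"rx":0,"ry":0,"rz":0,"fingers":0.68},{"dx":0,"dy":0,"dz":0,"rx":0,"ry":0,"rz":0,"fingers":0.75},{"dx":0,"dy":0,"dz":0,"rx":0,"ry":0,"rz":0,"fingers":0.9},{"dx":0,"dy":0,"dz":0,"rx":0,"ry":0,"rz":0,"fingers":0.9},{"dx":0,"dy":0,"dz":0,"rx":0,"ry":0,"rz":0,"fingers":0.9}]';  python3 -c "
from h import *
stat();print(pose()[1].as_matrix().round(3))"
```

```text
time_s: 19.8
position: [0.5816, 0.0958, 0.12]
ee_rot: [-1.579, -1.894, -0.653]
force: [0.3, 0.2, 0.5]
width: 0.0838
finger_force: 0.0
t 19.8 root [  0.5   0.5 143.9] lip [  9.6   0.5 165.9] yaw,tilt,roll [ 0.2  0.1 -0.1] F stand [ 0.1 -0.3  0.5] w 0.0838 j [-0.34  0.44  1.51  0.66  1.63 -0.63] [0.582 0.096 0.12 ]
[[-0.129  0.984 -0.124]
 [ 0.699  0.179  0.693]
 [ 0.704  0.003 -0.71 ]]
```

```bash
python3 -m handwheel '[{"dx":0,"dy":0,"dz":-0.01,"rx":0,"ry":0,"rz":0,"fingers":0.9},{"dx":0,"dy":0,"dz":-0.02,"rx":0,"ry":0,"rz":0,"fingers":0.9},{"dx":0,"dy":0,"dz":-0.03,"rx":0,"ry":0,"rz":0,"fingers":0.9},{"dx":0,"dy":0,"dz":-0.04,"rx":0,"ry":0,"rz":0,"fingers":0.9},{"dx":0,"dy":0,"dz":-0.04,"rx":0,"ry":0,"rz":0,"fingers":0.9},{"dx":0,"dy":0,"dz":-0.04,"rx":0,"ry":0,"rz":0,"fingers":0.9},{"dx":-0.04,"dy":0,"dz":-0.04,"rx":0,"ry":0,"rz":0,"fingers":0.9},{"dx":-0.04,"dy":0,"dz":-0.04,"rx":0,"ry":0,"rz":0,"fingers":0.9},{"dx":-0.04,"dy":0,"dz":-0.03,"rx":0,"ry":0,"rz":0,"fingers":0.9},{"dx":0,"dy":0,"dz":0,"rx":0,"ry":0,"rz":0,"fingers":0.9},{"dx":0,"dy":0,"dz":0,"rx":0,"ry":0,"rz":0,"fingers":0.9}]'
python3 - <<'E'
from h import *
Rb=RS;c=OS+np.array([0,0,.144])-Rb.apply(HR)
for n,f,(x0,x1,y0,y1) in(("top","T",(285,375,215,305)),("side","S",(295,370,160,232))):
    I=grab_frame(n);J=cv2.imread(f"pics/{f}.png")
    m=(cv2.absdiff(cv2.GaussianBlur(I,(3,3),0),cv2.GaussianBlur(J,(3,3),0)).max(2)>25).astype(np.uint8)[y0:y1,x0:x1]
    k,L,st,ce=cv2.connectedComponentsWithStats(m);print(n,[(s[0]+x0,s[1]+y0,s[0]+s[2]+x0,s[1]+s[3]+y0,s[4]) for s in st[1:] if s[4]>30])
    P=[[x,y,z] for x in(-35,35) for y in(-30,30) for z in(0,36 if x<0 else 55)]+[[-35,30,55],[-35,-30,55]]
    q=proj(n,c+Rb.apply(np.array(P)/1e3));print("expect",q.min(0).round(1),q.max(0).round(1))
o=manip.get_obs();print(o["force"],o["time_s"])
E
```

```text
time_s: 21.18
position: [0.633, -0.1897, 0.242]
ee_rot: [-1.58, -1.893, -0.653]
force: [-0.4, -0.6, 0.0]
width: 0.0838
finger_force: 0.0
top [(np.int32(314), np.int32(242), np.int32(346), np.int32(274), np.int32(255))]
expect [311.6 239.9] [346.4 273.2]
side [(np.int32(364), np.int32(172), np.int32(370), np.int32(196), np.int32(126))]
expect [315.  208.4] [345.1 248.1]
[-0.32594694 -0.50110852  0.99079941] 21.275
```

The bin's outline in the top view (314–346, 242–274) matches a level, square hang, and the robot is clear. Hand in.

```bash
python3 -c "
from rig import workorder
print(workorder.job_done())"
```

```text
the job is handed in; nothing more can be done
None
```

The steel bin was hung level on the slat bar, let go and handed in at about 21 s. The largest push felt at the bar was about 7 N (30 N allowed). The last top view shows it where expected; the judge's verdict was not reported.

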